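# Rewind the slide loader and take out its carrier

## Robot

A 7-joint arm with a two-finger parallel gripper is mounted at the origin on the work surface. World frame = base frame: x ahead of the robot, y to its left, z up, the work surface at z = 0. Lengths are in mm, angles in rad, forces in N, time in s.
With the tool pointing down it reaches from about 400 to 850 mm from the base axis. Payload 4.4 kg.
Tool frame: the origin (TCP) lies at the very end of the fingers, on their centre line; the grasp point (between the pads) lies 19 mm behind it (ctrl.grip_depth is the distance from the TCP to the grasp point, in mm); x points along the fingers, z is the direction in which the jaws open and shut, and the axes are right-handed (so a half turn about x gives the same grasp; the last joint's range is limited). The gripper opens to 94 mm and grips with 3 to 60 N. Pads are 16 mm wide; open, the fingers measure 119 mm over their backs; the gripper's body (75 mm by 177 mm) begins 78 mm behind the grasp point.
Start: joints at [1.132, 0.628, 0.038, 1.517, -0.027, 0.996, -0.02], TCP at [236.775, -605.356, 205.478] pointing down, gripper open.
Joint ranges: [-3.06, 3.06], [-0.37, 2.12], [-1.25, 1.32], [0.18, 2.47], [-1.1, 4.24], [0.23, 1.98], [-2.94, 2.94]. Speed limits (rad/s): [2.57, 2.57, 3.14, 3.14, 3.14, 3.14, 3.14].

## Interface

Orientations are given as a unit quaternion [x, y, z, w].
In Python, from cell import ctrl gives the robot as it stands.
- The arm moves only by the tool jog_arm, never from a script. Its argument "plan" is one flat list of numbers, 5 for each row, row after row: the shift along the tool's x, y, z in mm, then the turn about the tool's x in rad, then the opening, from -1 (shut) to 1 (fully open), so that 0 is half open. A call has 1 to 10 rows; each row is the pose to reach, as a shift and turn from the pose commanded when the call began, along the tool's axes at that moment; what a row does not reach only later rows make up. A row lasts 1/8 s, in which the tool goes at most 62.5 mm and 10.7 degrees, less where a joint would pass 70% of its speed; a pose out of reach is approached as far as the arm can. A call with a gripper value outside its range is refused whole. The fingers move at their own pace and stop on an object; "squeeze" is the grip in N (left out, the last holds). Time passes only in rows, so rows that repeat a pose let the fingers close. It gives the time, the measured TCP pose, the force and the opening at its end, in the units of the state.
- ctrl.get_obs(): the state, without advancing time (a new reading comes with each control period).
- ctrl.grab_frame(name): name is "scene" or "top" or "wrist"; returns (picture, depth): 400x640x3 uint8, blue, green, red; 400x640 float32, mm along the optical axis (not along the pixel's ray), 0 where there is no reading.
- ctrl.camera_params(name): a dict with "fx", "fy", "cx", "cy" (pixels), "k1" (the pictures are not rectified: a ray, as slopes to the right and down, at radius r is drawn at 1 + k1 r^2 times it, then the intrinsics apply), "eye" and "orientation" of the camera in the world. Camera axes: x right, y down, z forward; pixel columns grow to the right and rows downward; lengths in mm; the calibration is good to about 2 mm. A picture is of the moment at which its call begins: read the wrist's pose just before it. camera_params takes no time and is no camera call; for the wrist camera it gives the pose at the moment of the call.
- ctrl.hand_in(): hands the job in, once; it reports no verdict.
Trained networks look in the newest picture that a camera, given by its name, has taken for a name from the list of things; names that differ only in an ending like _2 or _b are one class to them, and where a whole thing is asked for, a point or a joint stands for the part that bears it (a point fixed in the world has none). Each returns a list of dicts, best first, with "p" (0 to 1); they miss things now and then, are a little off and sometimes report something else, mostly with a low value. They report only what shows in the picture. A call takes as long as a camera call. They do not tell look-alikes from the thing itself.
- ctrl.search_frame(camera, label): "position" ([column, row] as shares, 0 to 1, of the picture: columns of its width, rows of its height, amid what is visible of it).
The state is a dict: "clock": time; "joints": joint angles; "joint_velocities": joint speeds; "tau": joint torques, N m; "tcp_pos": TCP position; "tool_rot": TCP orientation; "contact_force": force on the tool from outside, world axes, zero at the start; "torque": the same for the moment, N m; "gripper_width": opening from 0.0 (shut) to 1.0 (fully open).
Only numpy, scipy, OpenCV 4.12 (cv2) and the standard library are available. Lean on these libraries where they do the work, as an engineer would, in place of code of your own. Each camera call takes 0.05 s, during which the arm holds its last target. There are 200 camera calls.

## Task

The slide carrier is locked down in the slide loader: turn the loader's rewind crank clockwise (seen from above), without forcing it, for as many turns as it takes until its steady drag suddenly drops away, and stop there, within a third of a turn, or the overrun tab on the far side of the loader will be pushed out. Then lift the freed carrier straight up out of its well, set it down gently, standing upright, in the middle of the open steel tray, and let go. Leave the other things on the bench where they are.

Things in the scene. Friction and masses are not known exactly. Their poses are not given: they have to be found in the camera images.
- loader: slide loader, a fixed white box 180 (x) x 270 (y) x 75 mm high; origin at the centre of its underside, z up. In its frame the crank's axis stands at (0, +70) mm and the carrier's well has its centre at (0, -80) mm. The overrun tab comes out of its +x face.
- crank_axis (a point): on the vertical axis of the rewind crank, at the height of its knob's middle (111 mm above the bench); the arm turns 75 to 95 mm above the bench. It turns clockwise seen from above for an unknown 0.8 to 3 turns with a steady drag (about 10 N at the knob; 5 to 8 N when paused), which falls below 2 N at once when the lock lets go. A further 0.03 turn, light, frees the carrier; 0.4 turn after the drop it starts to push the overrun tab.
- knob (a point): middle of the crank's upright black knob: cylinder 18 mm in diameter, 34 mm tall (94 to 128 mm above the bench), 45 mm from the crank's axis; it spins freely on its pin, so a hand can hold it with constant yaw all the way round. A grip of 25 to 40 N holds it; more than 90 N in all (both fingers' squeeze and push added) counts as forcing it.
- overrun_tab: overrun tab, a small square steel pin (8 x 8 mm, 28 mm long) lying in a hole in the loader's +x face, 54 mm above the bench and at y = -56 mm in the loader's frame; it stands 5 mm out of the face. It stays put unless the crank is overwound, which pushes it outward; more than 2 mm counts as overwound.
- carrier_fin (a point): middle of the carrier's upright black grip fin, 50 (x) x 12 (y) x 36 mm high; z up. The fin's middle is 64 mm above the carrier's underside and its foot (the flange's top) 18 mm below the middle, 79 mm above the bench at the start.
- carrier_block (a point): centre of the carrier's block, 80 (x) x 32 (y) x 42 mm high, under a flange of 90 x 62 x 4 mm and the fin; about 0.22 kg in all. It hangs by the flange in the loader's well, 2 mm clear all round, underside 33 mm above the bench. A lug of 12 mm on its +y side is held down by the hidden lock until the crank's drag drops away; then it lifts out freely.
- tray: open steel tray, fixed on the bench, 180 (x) x 130 (y) x 30 mm high outside, walls and floor 4 to 5 mm thick; origin at the centre of its underside, z up.
- stain_bottle: bystander: small amber glass stain bottle, 48 mm across, 95 tall
- beaker: bystander: glass beaker, 70 mm across, 85 tall
- slide_box: bystander: closed black slide box, 85 x 100 x 34 mm
- jar: bystander: glass jar with white cap, 60 mm across, 75 tall
- petri_dish: bystander: closed petri dish, 60 mm across, 16 high
- reagent_bottle: bystander: white plastic bottle, 68 mm across, 150 tall
- tip_box: bystander: clear pipette-tip box, 120 x 85 x 55 mm
- spatula: bystander: lab spatula, 180 mm long, lying flat
There are look-alikes about, which are no part of the job. Leave any purple look-alike of the part that bears carrier_fin alone.

How it is judged (in metres and radians):
On the way, in this order (a step that is already met when the one before it is completed fails the run):
1. the crank is turned (distance of knob from where it was at the start of the episode above 0.06 m).
2. the carrier is lifted up clear of its well (z of carrier_fin in the frame of loader above 0.142 m and angle between carrier_fin's own z axis and vertical below 0.35 rad), for 0.05 s.
At the end, for the whole second after the job is handed in: The carrier stands upright (within 7 degrees) and at rest on the tray's floor, its middle within 55 mm of the tray's centre along both tray axes; the overrun tab is not pushed out by more than 2 mm (x of carrier_fin in the frame of tray between -0.055 and 0.055 m and y of carrier_fin in the frame of tray between -0.055 and 0.055 m and z of carrier_fin in the frame of tray below 0.075 m and angle between carrier_fin's own z axis and vertical below 0.12 rad and linear speed of carrier below 0.02 m/s and distance of overrun_tab from where it was at the start of the episode below 0.002 m); the robot touches nothing.
It fails at once if the crank is overwound: the overrun tab is pushed out by more than 2 mm (distance of overrun_tab from where it was at the start of the episode above 0.002 m).
It fails at once if the crank is forced: more than 90 N in all between robot and crank knob (contact force between anything else and crank_knob above 90 N).
It fails at once if the carrier is dropped or slammed into the tray: faster than 0.45 m/s within 30 mm of its floor (linear speed of carrier above 0.45 m/s and z of carrier_fin in the frame of tray below 0.099 m and horizontal distance between carrier_fin and tray below 0.09 m).
It fails at once if a bystander is moved by more than 30 mm (distance of any of stain_bottle, beaker, slide_box, jar, petri_dish, reagent_bottle, tip_box, spatula from where it was at the start of the episode above 0.03 m).
It also fails if it takes over 72 s, if anything falls off the work surface, if the arm or the gripper's body presses on something with over 40 N, if the wrist force passes 120 N, or if a joint passes its speed limit or range.

## Working session

There is one attempt and no reset: what is moved stays moved. The work goes in short steps, Python scripts to look and compute and a tool call to move; the robot and the scene stay as the last step left them, time stands still between calls to the robot, and variables do not carry over. Pictures are saved under pics/ and viewed, about 8 in all and at most 12, crops included, and the job is handed in when it is done.

Besides the shell and the picture viewer there is one more tool, called after "Emit:" by a JSON object that holds its "fn" and its "kwargs". jog_arm: Moves the arm, as the interface text tells. Its arguments: {"type":"object","properties":{"plan":{"type":"array","items":{"type":"number"}},"squeeze":{"type":"number"}},"required":["plan"]}

```bash
mkdir -p pics; ls
cat > h.py <<'E'
import numpy as np, cv2
from scipy.spatial.transform import Rotation as R
from cell import ctrl
def cloud(name):
    p=ctrl.camera_params(name); im,d=ctrl.grab_frame(name)
    return im,d,p
def pix2w(p,u,v,d):
    x=(np.asarray(u,float)-p['cx'])/p['fx']; y=(np.asarray(v,float)-p['cy'])/p['fy']
    xs,ys=x.copy(),y.copy()
    for _ in range(8):
        s=1+p['k1']*(xs**2+ys**2); xs,ys=x/s,y/s
    P=np.stack([xs*d,ys*d,np.asarray(d,float)],-1)
    return P@R.from_quat(p['orientation']).as_matrix().T+np.asarray(p['eye'])
def full(name):
    im,d,p=cloud(name); v,u=np.mgrid[:400,:640]
    return im,d,p,pix2w(p,u,v,d)
def w2pix(p,X):
    c=(np.asarray(X,float)-p['eye'])@R.from_quat(p['orientation']).as_matrix()
    a=c[...,:2]/c[...,2:]; a=a*(1+p['k1']*(a**2).sum(-1,keepdims=True))
    return a*[p['fx'],p['fy']]+[p['cx'],p['cy']]
E
python3 - <<'E'
from h import *
for n in ('top','scene'):
    im,d,p,W=full(n); cv2.imwrite(f'pics/{n}0.png',im); np.save(f'{n}W.npy',W)
    print(n,p)
    for l in ('loader','knob','crank_axis','carrier_fin','tray','overrun_tab'):
        for r in ctrl.search_frame(n,l)[:3]:
            u,v=int(r['position'][0]*640),int(r['position'][1]*400)
            print(l,round(r['p'],2),(u,v),W[v,u].round())
o=ctrl.get_obs();print(o)
print(R.from_quat(o['tool_rot']).as_matrix().round(3))
E
```

```text
pics
top {'fx': 496.36640583155275, 'fy': 496.36640583155275, 'cx': 317.2384232371121, 'cy': 203.7594291974577, 'k1': 0.013093662418102052, 'eye': array([ 494.44176214,   16.01386878, 1594.8936967 ]), 'orientation': array([-0.70029957,  0.71347674, -0.01802975,  0.01436591])}
loader 0.7 (199, 287) [318. 371.  76.]
loader 0.41 (364, 147) [ 736. -140.   75.]
crank_axis 0.66 (458, 267) [ 361. -424.   55.]
crank_axis 0.62 (286, 215) [531. 104.  74.]
carrier_fin 0.95 (319, 224) [502.   3.  76.]
carrier_fin 0.74 (248, 288) [310. 224.  63.]
carrier_fin 0.67 (405, 146) [ 742. -272.   43.]
tray 0.68 (411, 202) [ 568. -294.    1.]
tray 0.55 (365, 149) [ 731. -143.   70.]
scene {'fx': 430.4467510210553, 'fy': 430.4467510210553, 'cx': 324.4387794432704, 'cy': 207.8398486527022, 'k1': -0.05198568339382844, 'eye': array([1115.73777524,  352.15831445, 1042.75047835]), 'orientation': array([ 0.45771295,  0.83887626, -0.25535774, -0.1468942 ])}
loader 0.74 (384, 318) [753. 293. 110.]
loader 0.7 (363, 225) [546. 124.  78.]
knob 0.49 (369, 235) [564. 153.  79.]
crank_axis 0.65 (363, 221) [534. 117.  76
[... 250 characters left out ...]
7,  1.51742941, -0.02697335,
        0.99629529, -0.02000331]), 'joint_velocities': array([ 0.00112829,  0.00090708, -0.00107058,  0.0007718 ,  0.00156308,
        0.00039335,  0.00099249]), 'tau': array([-3.45361041e-04, -5.49446476e+01,  1.14323974e+00, -1.86912864e+01,
       -5.22590009e-02,  1.56569638e-02, -1.56137652e-06]), 'tcp_pos': array([ 236.77033762, -605.34550559,  205.48808997]), 'tool_rot': array([ 0.39868037,  0.58399168, -0.39867792,  0.58400649]), 'contact_force': array([-0.09433566, -0.522552  , -0.79527997]), 'torque': array([0.02484345, 0.01050494, 0.06772891]), 'gripper_width': 1.0013146938149533}
[[ 0.     0.931  0.364]
 [-0.     0.364 -0.931]
 [-1.     0.     0.   ]]
```

Run:
```python
import cv2,numpy as np
a=cv2.imread('pics/top0.png');b=cv2.imread('pics/scene0.png')
cv2.imwrite('pics/v1.png',cv2.resize(a[90:390,120:520],(800,600),interpolation=cv2.INTER_CUBIC))
cv2.imwrite('pics/v2.png',cv2.resize(b[90:390,150:550],(800,600),interpolation=cv2.INTER_CUBIC))
```

```text
(no output)
```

View pics/v1.png

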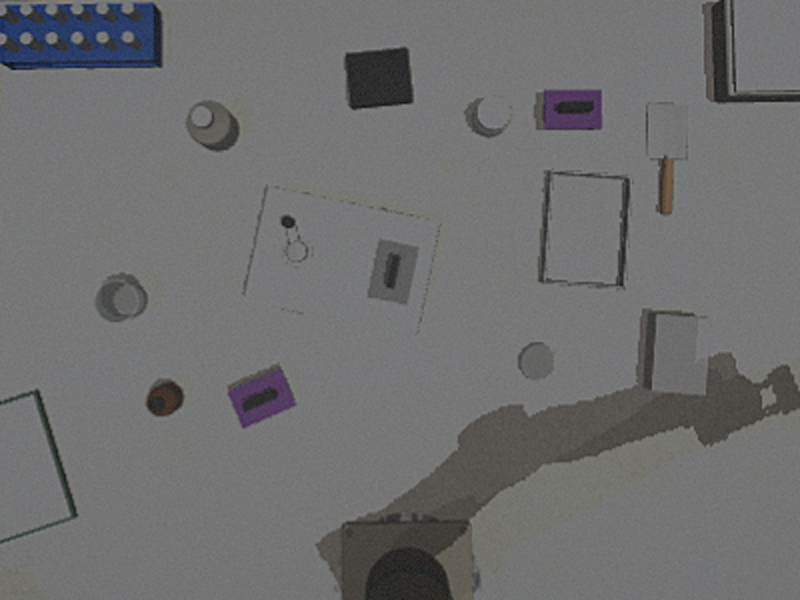

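View pics/v2.png

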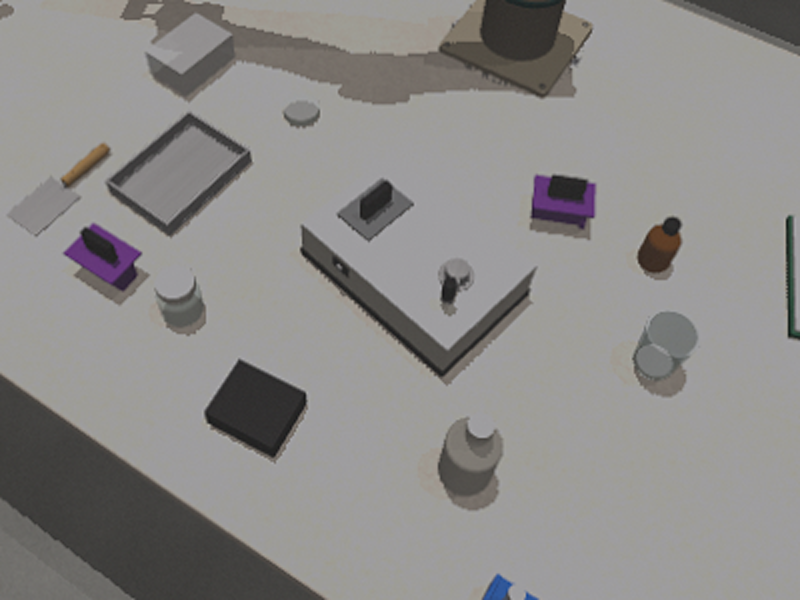

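The top view shows the loader with its crank axis at crop (296,252), the knob at (288,221) and the grey carrier at (392,272). The tray is at (585,230), and two purple decoys sit at (570,110) and (262,395). The scene view agrees. Next I fit the poses from depth.

Run:
```python
from h import *
for n in ('top','scene'):
    W=np.load(n+'W.npy'); x,y,z=W[...,0],W[...,1],W[...,2]
    near=(np.hypot(x-530,y-40)<190)
    m=near&(abs(z-75)<8)
    k=cv2.morphologyEx(m.astype(np.uint8),cv2.MORPH_OPEN,np.ones((3,3)))
    nl,lab,st,ce=cv2.connectedComponentsWithStats(k); i=1+st[1:,4].argmax()
    P=W[lab==i]; r=cv2.minAreaRect(P[:,:2].astype(np.float32)); print(n,'loader',r,P[:,2].mean())
    hi=near&(z>86)&(z<140)
    nl,lab,st,ce=cv2.connectedComponentsWithStats(hi.astype(np.uint8))
    for i in range(1,nl):
        if st[i,4]>4:
            P=W[lab==i]; print(' hi',st[i,4],P.mean(0).round(1),P.min(0).round(),P.max(0).round(), cv2.minAreaRect(P[:,:2].astype(np.float32)))
    m=(abs(x-560)<130)&(abs(y+295)<110)&(z>18)&(z<40)
    P=W[m]; r=cv2.minAreaRect(P[:,:2].astype(np.float32)); print(' tray',r,P[:,2].mean(),len(P))
    m=(abs(x-560)<40)&(abs(y+295)<40); print(' tray floor z',np.median(z[m]), 'bench', np.median(z[(abs(x-400)<20)&(abs(y+100)<20)]))
```

```text
top loader ((515.932861328125, 89.75289916992188), (270.6464538574219, 180.41629028320312), 77.1268081665039) 75.0582615879899
 hi 159 [546.9 160.3 100.2] [517. 142.  87.] [582. 174. 134.] ((549.4668579101562, 157.85389709472656), (65.59050750732422, 30.643030166625977), 2.043282985687256)
 hi 68 [497.5  11.9 114.2] [475.   3.  86.] [523.  22. 121.] ((498.53741455078125, 13.330643653869629), (15.314014434814453, 49.00695037841797), 77.67646026611328)
 tray ((559.8768920898438, -297.157470703125), (132.23680114746094, 180.49575805664062), 84.61518859863281) 27.842223066308385 325
 tray floor z 3.794822413768543 bench -0.49849142036350713
scene loader ((513.7381591796875, 91.64955139160156), (271.8951416015625, 184.3841094970703), 77.02057647705078) 76.50257568146054
 hi 165 [500.   15.5 107.1] [472.   3.  86.] [522.  26. 121.] ((497.1886901855469, 14.47885799407959), (14.38390827178955, 50.196292877197266), 79.13490295410156)
 hi 201 [552.3 165.3 105.2] [515. 144.  86.] [584. 178. 133.] ((548.73974609375, 166.72523498535156), (68.85511016845703, 29.961200714111328), 19.489953994750977)
 tray ((558.25341796875, -294.7574768066406), (135.498779296875, 184.29551696777344), 83.55499267578125) 27.073593478178495 561
 tray floor z 5.843201628419138 bench 1.3936327820094903
```

Run:
```python
from h import *
for n in ('top','scene'):
    W=np.load(n+'W.npy'); x,y,z=W[...,0],W[...,1],W[...,2]
    m=(np.hypot(x-531,y-159)<62)&(z>98)&(z<145)
    P=W[m];print(n,len(P),np.median(P,0).round(1),P[:,2].max()); v,u=np.nonzero(m);print(' px',u.mean(),v.mean())
    print(np.c_[u,v,P.round()][P[:,2]>118][:40].tolist() if n=='top' else '')
    p=ctrl.camera_params(n); im=cv2.imread(f'pics/{n}0.png').astype(int).sum(2)
    for c in ([530.6,158.7,76],): print(' axis px',w2pix(p,np.array(c)))
    # dark blob near knob
    u0,v0=w2pix(p,np.array([555,165,111.])); v,u=np.mgrid[:400,:640]
    b=(np.hypot(u-u0,v-v0)<22)&(im<170); print(' dark',b.sum(),u[b].mean(),v[b].mean(),u[b].min(),u[b].max(),v[b].min(),v[b].max())
    # ray/plane z=111
    uu,vv=u[b].mean(),v[b].mean()
    a=pix2w(p,uu,vv,1000.);e=np.asarray(p['eye'])
    for zz in (111,128): 
        t=(zz-e[2])/(a[2]-e[2]); q=e+t*(a-e); print(' knob@',zz,q.round(1), np.hypot(*(q[:2]-[530.6,158.7])))
# moves
o=ctrl.get_obs(); T=R.from_quat(o['tool_rot']).as_matrix()
print((T.T@(np.array([560,165,205])-o['tcp_pos'])).round(1))
```

```text
top 42 [572.8 163.6 124.6] 133.58508561837402
 px 264.6904761904762 204.1904761904762
[[262.0, 198.0, 582.0, 171.0, 126.0], [263.0, 198.0, 582.0, 168.0, 127.0], [264.0, 198.0, 582.0, 165.0, 128.0], [265.0, 198.0, 581.0, 162.0, 132.0], [261.0, 199.0, 579.0, 174.0, 126.0], [262.0, 199.0, 579.0, 171.0, 129.0], [263.0, 199.0, 578.0, 168.0, 131.0], [264.0, 199.0, 578.0, 164.0, 133.0], [265.0, 199.0, 579.0, 162.0, 125.0], [266.0, 199.0, 578.0, 159.0, 130.0], [261.0, 200.0, 576.0, 174.0, 126.0], [262.0, 200.0, 576.0, 171.0, 124.0], [263.0, 200.0, 576.0, 168.0, 131.0], [264.0, 200.0, 576.0, 165.0, 124.0], [265.0, 200.0, 576.0, 162.0, 127.0], [266.0, 200.0, 576.0, 159.0, 124.0], [261.0, 201.0, 573.0, 174.0, 127.0], [262.0, 201.0, 573.0, 171.0, 130.0], [263.0, 201.0, 573.0, 168.0, 124.0], [264.0, 201.0, 573.0, 165.0, 130.0], [265.0, 201.0, 572.0, 162.0, 131.0], [266.0, 201.0, 573.0, 160.0, 123.0], [262.0, 202.0, 570.0, 171.0, 127.0], [263.0, 202.0, 570.0, 167.0, 134.0], [264.0, 202.0, 570.0, 165.0, 124.0], [265.0, 202.0, 570.0, 163.0, 123.0], [263.0, 203.0, 567.0, 168.0, 126.0], [264.0, 203.0, 567.0, 165.0, 129.0], [265.0, 203.0, 567.0, 163.0, 124.0]]
 axis px [268.00597928 215.58588821]
 dark 28 263.39285714285717 200.64285714285714 261 266 198 203
 knob@ 111 [574.7 168.6 111. ] 45.21112558614792
 knob@ 128 [573.8 166.8 128. ] 43.957961394828644
scene 97 [576.7 169.5 119.9] 133.08201508249226
 px 375.25773195876286 231.58762886597938

 axis px [377.1623837  227.34776773]
 dark 75 374.02666666666664 234.36 371 377 228 240
 knob@ 111 [574.4 169.  111. ] 44.96067306074513
 knob@ 128 [584.2 172.4 128. ] 55.350161478615334
[ 5.000e-01  5.816e+02 -5.997e+02]
```

Emit:
{"fn": "jog_arm", "kwargs": {"plan": [0, 42, -42, -0.18, 0.3, 0, 84, -84, -0.36, 0, 0, 126, -126, -0.54, 0, 0, 168, -168, -0.72, 0, 0, 210, -210, -0.9, 0, 0, 252, -252, -1.08, 0, 0, 294, -294, -1.26, 0, 0, 336, -336, -1.44, 0, 0, 378, -378, -1.62, 0, 0, 420, -420, -1.8, 0], "squeeze": 25}}

```text
clock: 1.95
tcp_pos: [475.8, -59.7, 205.9]
tool_rot: [-0.212, 0.674, 0.211, 0.675]
contact_force: [0.0, -0.7, -0.4]
gripper_width: 0.5
```

```bash
cat >> h.py <<'E'
AX=np.array([530.6,158.7])
def st(target=None,yaw_jaw=None):
    o=ctrl.get_obs(); T=R.from_quat(o['tool_rot']).as_matrix()
    print('t',round(o['clock'],2),'tcp',o['tcp_pos'].round(1),'F',o['contact_force'].round(1),'g',round(o['gripper_width'],3),'j',o['joints'].round(2))
    print('y',T[:,1].round(3),'z',T[:,2].round(3))
    if target is not None: print('shift',(T.T@(np.array(target)-o['tcp_pos'])).round(1))
    if yaw_jaw is not None:
        b=np.array([*yaw_jaw,0]); print('turn',round(np.arctan2(T[:,0]@np.cross(T[:,2],b),T[:,2]@b),3))
    return o,T
E
python3 -c "
from h import *
st([574.5,167.8,205],[.223,.975])"
```

```text
t 1.95 tcp [475.8 -59.7 205.9] F [ 0.  -0.7 -0.4] g 0.5 j [ 0.44  0.42 -0.51  1.97  0.28  0.82  0.37]
y [-0.571  0.821 -0.001] z [0.821 0.571 0.001]
shift [  0.9 130.5 210.9]
turn -0.739
```

Emit:
{"fn": "jog_arm", "kwargs": {"plan": [0, 26, 42, -0.15, 0, 0, 52, 84, -0.3, 0, 0, 78, 126, -0.45, 0, 0, 104, 169, -0.6, 0, 0, 130.5, 211, -0.74, 0, 0, 130.5, 211, -0.74, 0, 0, 130.5, 211, -0.74, 0]}}

```text
clock: 2.82
tcp_pos: [574.7, 164.8, 205.1]
tool_rot: [-0.44, 0.555, 0.439, 0.554]
contact_force: [0.3, -0.5, 0.2]
gripper_width: 0.501
```

```bash
python3 -c "
from h import *
p=ctrl.camera_params('wrist')
o,T=st([574.5,167.8,99],[.223,.975])
im,d,p,W=full('wrist'); x,y,z=W[...,0],W[...,1],W[...,2]
m=(z>98)&(z<140)&(np.hypot(x-531,y-159)<80); P=W[m]; print(len(P),np.median(P,0).round(1),P.min(0).round(),P.max(0).round())
for X in ([574.5,167.8,128],[530.6,158.7,95]):
  q=w2pix(p,np.array(X,float)); print(q); cv2.circle(im,tuple(int(a) for a in q),4,(0,0,255),1)
cv2.imwrite('pics/w1.png',im)
for l in ('knob','crank_axis'):
  for r in ctrl.search_frame('wrist',l)[:2]:
    u,v=int(r['position'][0]*640),int(r['position'][1]*400); print(l,r['p'],u,v,W[v,u].round())
"
```

```text
t 2.83 tcp [574.7 164.8 205.1] F [ 0.3 -0.5  0.2] g 0.501 j [ 0.09  0.63 -0.68  1.66  0.45  1.02  0.6 ]
y [-0.974  0.228  0.   ] z [ 0.228  0.974 -0.001]
shift [106.1   0.8   3. ]
turn -0.005
367 [571.8 168.7 127.4] [566. 160.  98.] [583. 177. 130.]
[327.19866905 206.22922777]
[308.53001361 159.21635188]
knob 0.84 326 205 [573. 167. 128.]
crank_axis 0.65 261 145 [506. 111.  76.]
crank_axis 0.21 170 158 [496.  20.  95.]
```

View pics/w1.png

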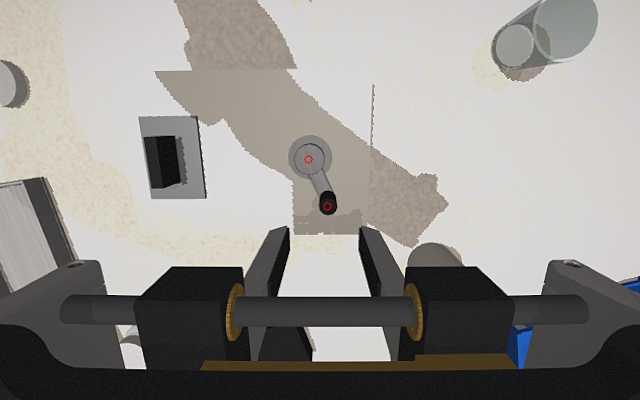

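Emit:
{"fn": "jog_arm", "kwargs": {"plan": [35, 0, 0, 0, 0, 70, 0, 0, 0, 0, 95, 0, 0, 0, 0, 105, 0, 0, 0, 0, 105, 0, 0, 0, 0, 105, 0, 0, 0, 0]}}

```text
clock: 3.72
tcp_pos: [575.8, 166.0, 101.7]
tool_rot: [-0.44, 0.553, 0.439, 0.555]
contact_force: [-0.5, 0.6, -0.0]
gripper_width: 0.498
```

```bash
python3 -c "
from h import *
st([574.5,167.8,100],[.223,.975])"
```

```text
t 3.73 tcp [575.8 166.  101.7] F [-0.5  0.6 -0. ] g 0.498 j [ 0.04  0.75 -0.6   1.75  0.56  0.82  0.51]
y [-0.974  0.227 -0.002] z [0.227 0.974 0.001]
shift [1.7 1.7 1.5]
turn -0.004
```

Close on the knob (18 mm is an opening value of about −0.62).

Emit:
{"fn": "jog_arm", "kwargs": {"plan": [1, 1, 1.5, 0, -0.3, 1, 1, 1.5, 0, -0.6, 1, 1, 1.5, 0, -1, 1, 1, 1.5, 0, -1, 1, 1, 1.5, 0, -1, 1, 1, 1.5, 0, -1], "squeeze": 25}}

```text
clock: 4.47
tcp_pos: [574.6, 167.8, 99.7]
tool_rot: [-0.44, 0.554, 0.44, 0.554]
contact_force: [-0.6, 1.0, 1.3]
gripper_width: 0.186
```

```bash
python3 -c "
from h import *
st([574.5,167.8,100],[.223,.975])"
```

```text
t 4.47 tcp [574.6 167.8  99.7] F [-0.6  1.   1.3] g 0.186 j [ 0.04  0.75 -0.6   1.75  0.56  0.81  0.5 ]
y [-0.974  0.227 -0.   ] z [0.227 0.974 0.001]
shift [-0.3  0.1 -0. ]
turn -0.004
```

```bash
cat >> h.py <<'E'
def crank():
    o=ctrl.get_obs(); v=o['tcp_pos'][:2]-AX; r=np.hypot(*v); e=v/r; F=o['contact_force'][:2]
    t=np.array([e[1],-e[0]])  # clockwise tangent
    print('t',round(o['clock'],2),'ang',round(np.degrees(np.arctan2(e[1],e[0])),1),'r',round(r,1),'Ftan',round(F@t,1),'Frad',round(F@e,1),'z',round(o['tcp_pos'][2],1),'g',round(o['gripper_width'],3))
E
python3 -c "
from h import *
crank()
f0=155.2
for k in range(5):
  a=np.radians(f0+72*k); o=[]
  for i in range(1,11):
    b=a+np.radians(8*min(i,9)); o+=[0,float(round(45*(np.cos(b)-np.cos(a)),1)),float(round(45*(np.sin(b)-np.sin(a)),1)),0,-1]
  print(k,o)
"
```

```text
t 4.47 ang 11.7 r 44.9 Ftan -1.1 Frad -0.4 z 99.7 g 0.186
0 [0, -2.2, -5.9, 0, -1, 0, -3.6, -12.0, 0, -1, 0, -4.1, -18.2, 0, -1, 0, -3.8, -24.5, 0, -1, 0, -2.6, -30.7, 0, -1, 0, -0.5, -36.6, 0, -1, 0, 2.4, -42.2, 0, -1, 0, 6.0, -47.3, 0, -1, 0, 10.3, -51.9, 0, -1, 0, 10.3, -51.9, 0, -1]
1 [0, 4.9, -3.9, 0, -1, 0, 10.3, -7.1, 0, -1, 0, 16.1, -9.6, 0, -1, 0, 22.1, -11.2, 0, -1, 0, 28.4, -11.9, 0, -1, 0, 34.7, -11.8, 0, -1, 0, 40.9, -10.8, 0, -1, 0, 46.8, -8.9, 0, -1, 0, 52.5, -6.3, 0, -1, 0, 52.5, -6.3, 0, -1]
2 [0, 5.3, 3.4, 0, -1, 0, 10.0, 7.6, 0, -1, 0, 14.1, 12.3, 0, -1, 0, 17.5, 17.6, 0, -1, 0, 20.1, 23.3, 0, -1, 0, 21.9, 29.3, 0, -1, 0, 22.9, 35.5, 0, -1, 0, 23.0, 41.8, 0, -1, 0, 22.2, 48.0, 0, -1, 0, 22.2, 48.0, 0, -1]
3 [0, -1.6, 6.1, 0, -1, 0, -4.1, 11.8, 0, -1, 0, -7.4, 17.2, 0, -1, 0, -11.3, 22.1, 0, -1, 0, -15.9, 26.3, 0, -1, 0, -21.1, 29.9, 0, -1, 0, -26.7, 32.7, 0, -1, 0, -32.6, 34.8, 0, -1, 0, -38.8, 35.9, 0, -1, 0, -38.8, 35.9, 0, -1]
4 [0, -6.3, 0.3, 0, -1, 0, -12.5, -0.3, 0, -1, 0, -18.6, -1.7, 0, -1, 0, -24.5, -4.0, 0, -1, 0, -30.0, -7.0, 0, -1, 0, -35.0, -10.8, 0, -1, 0, -39.4, -15.3, 0, -1, 0, -43.2, -20.3, 0, -1, 0, -46.2, -25.8, 0, -1, 0, -46.2, -25.8, 0, -1]
```

Emit:
{"fn": "jog_arm", "kwargs": {"plan": [0, -2.2, -5.9, 0, -1, 0, -3.6, -12.0, 0, -1, 0, -4.1, -18.2, 0, -1, 0, -3.8, -24.5, 0, -1, 0, -2.6, -30.7, 0, -1, 0, -0.5, -36.6, 0, -1, 0, 2.4, -42.2, 0, -1, 0, 6.0, -47.3, 0, -1, 0, 10.3, -51.9, 0, -1, 0, 10.3, -51.9, 0, -1]}}

```text
clock: 5.72
tcp_pos: [556.1, 123.2, 100.2]
tool_rot: [-0.44, 0.55, 0.44, 0.557]
contact_force: [6.5, 6.7, -6.0]
gripper_width: 0.186
```

```bash
python3 -c "
from h import *
crank();st()"
```

```text
t 5.72 ang -54.2 r 43.7 Ftan -9.2 Frad -1.6 z 100.2 g 0.186
t 5.72 tcp [556.1 123.2 100.2] F [ 6.5  6.7 -6. ] g 0.186 j [ 0.12  0.72 -0.61  1.84  0.57  0.75  0.54]
y [-0.974  0.225 -0.006] z [0.225 0.974 0.009]
```

Emit:
{"fn": "jog_arm", "kwargs": {"plan": [0, 4.9, -3.9, 0, -1, 0, 10.3, -7.1, 0, -1, 0, 16.1, -9.6, 0, -1, 0, 22.1, -11.2, 0, -1, 0, 28.4, -11.9, 0, -1, 0, 34.7, -11.8, 0, -1, 0, 40.9, -10.8, 0, -1, 0, 46.8, -8.9, 0, -1, 0, 52.5, -6.3, 0, -1, 0, 52.5, -6.3, 0, -1]}}

```text
clock: 6.98
tcp_pos: [504.3, 122.8, 99.9]
tool_rot: [-0.441, 0.553, 0.437, 0.556]
contact_force: [9.2, -3.3, -5.6]
gripper_width: 0.188
```

```bash
python3 -c "
from h import *
crank()"
```

```text
t 6.97 ang -126.3 r 44.5 Ftan -9.4 Frad -2.8 z 99.9 g 0.188
```

Emit:
{"fn": "jog_arm", "kwargs": {"plan": [0, 5.3, 3.4, 0, -1, 0, 10.0, 7.6, 0, -1, 0, 14.1, 12.3, 0, -1, 0, 17.5, 17.6, 0, -1, 0, 20.1, 23.3, 0, -1, 0, 21.9, 29.3, 0, -1, 0, 22.9, 35.5, 0, -1, 0, 23.0, 41.8, 0, -1, 0, 22.2, 48.0, 0, -1, 0, 22.2, 48.0, 0, -1]}}

```text
clock: 8.22
tcp_pos: [486.2, 170.8, 99.1]
tool_rot: [-0.441, 0.558, 0.437, 0.55]
contact_force: [-5.7, -8.9, 10.6]
gripper_width: 0.187
```

```bash
python3 -c "
from h import *
crank()"
```

```text
t 8.22 ang 164.7 r 46.0 Ftan -10.1 Frad 3.2 z 99.1 g 0.187
```

Emit:
{"fn": "jog_arm", "kwargs": {"plan": [0, -1.6, 6.1, 0, -1, 0, -4.1, 11.8, 0, -1, 0, -7.4, 17.2, 0, -1, 0, -11.3, 22.1, 0, -1, 0, -15.9, 26.3, 0, -1, 0, -21.1, 29.9, 0, -1, 0, -26.7, 32.7, 0, -1, 0, -32.6, 34.8, 0, -1, 0, -38.8, 35.9, 0, -1, 0, -38.8, 35.9, 0, -1]}}

```text
clock: 9.48
tcp_pos: [530.6, 204.7, 99.5]
tool_rot: [-0.438, 0.555, 0.442, 0.552]
contact_force: [-8.4, 3.5, 8.2]
gripper_width: 0.187
```

```bash
python3 -c "
from h import *
crank()"
```

```text
t 9.47 ang 90.0 r 46.0 Ftan -8.4 Frad 3.5 z 99.5 g 0.187
```

Emit:
{"fn": "jog_arm", "kwargs": {"plan": [0, -6.3, 0.3, 0, -1, 0, -12.5, -0.3, 0, -1, 0, -18.6, -1.7, 0, -1, 0, -24.5, -4.0, 0, -1, 0, -30.0, -7.0, 0, -1, 0, -35.0, -10.8, 0, -1, 0, -39.4, -15.3, 0, -1, 0, -43.2, -20.3, 0, -1, 0, -46.2, -25.8, 0, -1, 0, -46.2, -25.8, 0, -1]}}

```text
clock: 10.72
tcp_pos: [575.0, 165.6, 99.6]
tool_rot: [-0.44, 0.554, 0.439, 0.554]
contact_force: [0.7, -0.1, 2.2]
gripper_width: 0.185
```

```bash
python3 -c "
from h import *
crank()"
```

```text
t 10.72 ang 8.8 r 44.9 Ftan 0.3 Frad 0.7 z 99.6 g 0.185
```

Emit:
{"fn": "jog_arm", "kwargs": {"plan": [0, -1, -2.5, 0, -1, 0, -2, -5, 0, -1, 0, -2.9, -8.1, 0, -1, 0, -2.9, -8.1, 0, -1, 0, -2.9, -8.1, 0, -1]}}

```text
clock: 11.35
tcp_pos: [575.4, 158.6, 99.6]
tool_rot: [-0.44, 0.554, 0.439, 0.554]
contact_force: [0.9, 1.1, 3.5]
gripper_width: 0.189
```

```bash
python3 -c "
from h import *
crank()"
```

```text
t 11.35 ang -0.2 r 44.8 Ftan -1.1 Frad 0.9 z 99.6 g 0.189
```

Emit:
{"fn": "jog_arm", "kwargs": {"plan": [0, 0, 0, 0, 0, 0, 0, 0, 0, 0, 0, 0, 0, 0, 0, -30, 0, 0, 0, 0, -65, 0, 0, 0, 0, -65, 14, -53, 0, 0, -65, 28, -106, 0, 0, -65, 43, -160, 0, 0, -65, 43, -160, 0, 0, -65, 43, -160, 0, 0]}}

```text
clock: 12.6
tcp_pos: [497.7, 13.3, 164.8]
tool_rot: [-0.44, 0.553, 0.44, 0.554]
contact_force: [-0.8, 0.2, -0.6]
gripper_width: 0.499
```

```bash
python3 -c "
from h import *
o,T=st([497.5,12.8,84],[.223,.975])
im,d,p,W=full('wrist'); x,y,z=W[...,0],W[...,1],W[...,2]
m=(z>100)&(z<125)&(np.hypot(x-498,y-13)<50); P=W[m]; print(len(P),np.median(P,0).round(1),cv2.minAreaRect(P[:,:2].astype(np.float32)))
q=w2pix(p,np.array([497.5,12.8,115])); print(q); cv2.circle(im,tuple(int(a) for a in q),4,(0,0,255),1)
cv2.imwrite('pics/w2.png',im)
im,d,p,W=full('scene');cv2.imwrite('pics/s2.png',cv2.resize(im[170:290,260:420],(800,600)))
"
```

```text
t 12.6 tcp [497.7  13.3 164.8] F [-0.8  0.2 -0.6] g 0.499 j [ 0.39  0.55 -0.69  1.97  0.49  0.79  0.76]
y [-0.974  0.227 -0.001] z [0.227 0.974 0.001]
shift [80.8  0.1 -0.6]
turn -0.004
845 [495.   13.3 115. ] ((497.4904479980469, 12.614311218261719), (11.93744945526123, 50.60779571533203), 76.93760681152344)
[323.36711543 215.86160677]
```

View pics/w2.png

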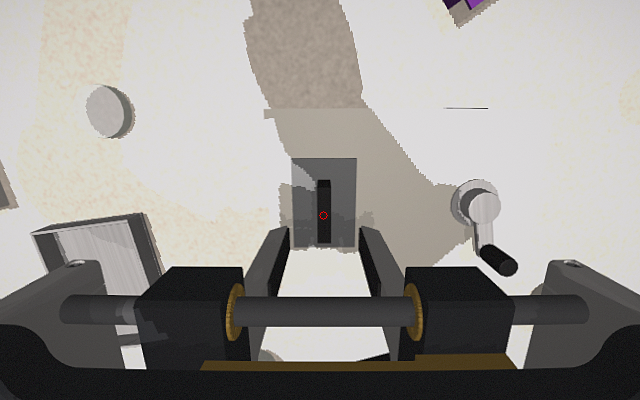

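The fin lies squarely under the jaws at (323,215). Next I descend and grip.

Emit:
{"fn": "jog_arm", "kwargs": {"plan": [35, 0, 0, 0, 0, 65, 0, -0.5, 0, 0, 80, 0, -0.5, 0, 0, 80, 0, -0.5, 0, 0, 80, 0, -0.5, 0, 0, 80, 0, -0.5, 0, -0.5, 80, 0, -0.5, 0, -1, 80, 0, -0.5, 0, -1, 80, 0, -0.5, 0, -1, 80, 0, -0.5, 0, -1], "squeeze": 30}}

```text
clock: 13.95
tcp_pos: [497.2, 12.4, 84.7]
tool_rot: [-0.44, 0.554, 0.44, 0.554]
contact_force: [0.7, 1.1, 1.9]
gripper_width: 0.13
```

```bash
python3 -c "
from h import *
st([497.5,12.8,84])"
```

```text
t 13.95 tcp [497.2  12.4  84.7] F [0.7 1.1 1.9] g 0.13 j [ 0.31  0.66 -0.58  2.04  0.62  0.62  0.64]
y [-0.974  0.227 -0.   ] z [0.227 0.974 0.   ]
shift [ 0.7 -0.2  0.4]
```

Gripped (12 mm). First a slow, small lift to check that it comes freely.

Emit:
{"fn": "jog_arm", "kwargs": {"plan": [-2, 0, 0, 0, -1, -4, 0, 0, 0, -1, -7, 0, 0, 0, -1, -10, 0, 0, 0, -1, -10, 0, 0, 0, -1]}}

```text
clock: 14.58
tcp_pos: [497.2, 12.3, 94.8]
tool_rot: [-0.44, 0.554, 0.44, 0.554]
contact_force: [-0.0, -1.3, -1.9]
gripper_width: 0.126
```

Emit:
{"fn": "jog_arm", "kwargs": {"plan": [-10, 0, 0, 0, -1, -22, 0, 0, 0, -1, -35, 0, 0, 0, -1, -48, 0, 0, 0, -1, -60, 0, 0, 0, -1, -70, 0, 0, 0, -1, -70, 0, 0, 0, -1, -70, 0, 0, 0, -1]}}

```text
clock: 15.58
tcp_pos: [496.7, 12.1, 164.2]
tool_rot: [-0.44, 0.554, 0.44, 0.554]
contact_force: [0.0, -0.6, -2.1]
gripper_width: 0.126
```

```bash
python3 -c "
from h import *
o,T=st([559,-296,165])
im,d,p,W=full('scene');cv2.imwrite('pics/s3.png',cv2.resize(im[120:300,200:440],(800,600)))
"
```

```text
t 15.57 tcp [496.7  12.1 164.2] F [ 0.  -0.6 -2.1] g 0.126 j [ 0.39  0.55 -0.69  1.97  0.49  0.8   0.76]
y [-0.974  0.227  0.001] z [ 0.227  0.974 -0.   ]
shift [  -0.8 -130.6 -286. ]
```

View pics/s3.png

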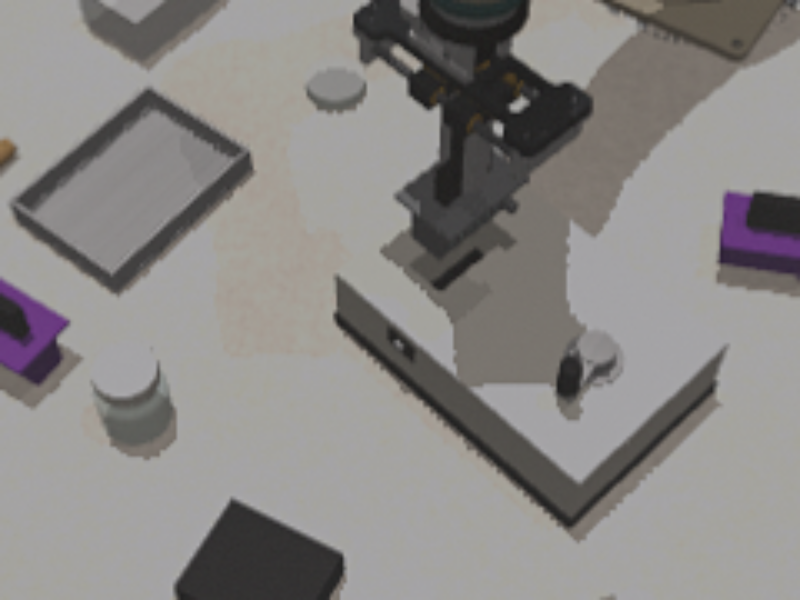

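The carrier hangs clear and upright at about (450,210), and the tab at (400,340) looks unmoved. Next I move over the tray.

Emit:
{"fn": "jog_arm", "kwargs": {"plan": [0, -10, -22, 0, -1, 0, -27, -59, 0, -1, 0, -45, -99, 0, -1, 0, -64, -140, 0, -1, 0, -83, -182, 0, -1, 0, -101, -221, 0, -1, 0, -116, -254, 0, -1, 0, -126, -276, 0, -1, 0, -130.5, -286, 0, -1, 0, -130.5, -286, 0, -1]}}

```text
clock: 16.88
tcp_pos: [558.9, -295.7, 163.8]
tool_rot: [-0.439, 0.554, 0.44, 0.554]
contact_force: [-0.7, 0.8, -2.5]
gripper_width: 0.128
```

```bash
python3 -c "
from h import *
o,T=st([559,-296,62])"
```

```text
t 16.88 tcp [ 558.9 -295.7  163.8] F [-0.7  0.8 -2.5] g 0.128 j [ 0.84  0.73 -0.68  1.6   0.52  1.    1.33]
y [-0.974  0.227  0.001] z [0.227 0.974 0.001]
shift [101.8  -0.3  -0.3]
```

Emit:
{"fn": "jog_arm", "kwargs": {"plan": [15, 0, 0, 0, -1, 35, 0, 0, 0, -1, 55, 0, 0, 0, -1, 72, 0, 0, 0, -1, 86, 0, 0, 0, -1, 95, 0, 0, 0, -1, 100, 0, 0, 0, -1, 102, 0, 0, 0, -1, 103, 0, 0, 0, -1, 103, 0, 0, 0, -1]}}

```text
clock: 18.12
tcp_pos: [559.5, -296.0, 61.8]
tool_rot: [-0.44, 0.554, 0.439, 0.554]
contact_force: [0.1, 1.0, -2.6]
gripper_width: 0.128
```

Emit:
{"fn": "jog_arm", "kwargs": {"plan": [1.5, 0, 0, 0, -1, 3, 0, 0, 0, -1, 4, 0, 0, 0, -1, 4, 0, 0, 0, -1]}}

```text
clock: 18.62
tcp_pos: [559.2, -295.8, 57.4]
tool_rot: [-0.44, 0.554, 0.44, 0.554]
contact_force: [0.2, -1.1, -2.3]
gripper_width: 0.123
```

Emit:
{"fn": "jog_arm", "kwargs": {"plan": [0.7, 0, 0, 0, -1, 1.4, 0, 0, 0, -1, 1.4, 0, 0, 0, -1]}}

```text
clock: 19.0
tcp_pos: [559.2, -295.9, 56.0]
tool_rot: [-0.44, 0.554, 0.44, 0.554]
contact_force: [-0.1, -1.1, -2.8]
gripper_width: 0.125
```

Emit:
{"fn": "jog_arm", "kwargs": {"plan": [0.7, 0, 0, 0, -1, 1.4, 0, 0, 0, -1, 1.4, 0, 0, 0, -1]}}

```text
clock: 19.38
tcp_pos: [559.3, -295.9, 55.7]
tool_rot: [-0.44, 0.554, 0.439, 0.554]
contact_force: [-2.8, 0.5, 6.2]
gripper_width: 0.127
```

Seated on the floor. Open and retreat straight up.

Emit:
{"fn": "jog_arm", "kwargs": {"plan": [-0.5, 0, 0, 0, -0.5, -0.5, 0, 0, 0, 0, -0.5, 0, 0, 0, 0, -0.5, 0, 0, 0, 0, -15, 0, 0, 0, 0, -40, 0, 0, 0, 0, -75, 0, 0, 0, 0, -110, 0, 0, 0, 0, -130, 0, 0, 0, 0, -130, 0, 0, 0, 0]}}

```text
clock: 20.62
tcp_pos: [560.6, -296.1, 187.2]
tool_rot: [-0.441, 0.553, 0.438, 0.555]
contact_force: [-0.9, 0.1, -0.8]
gripper_width: 0.499
```

```bash
python3 -c "
from h import *
o,T=st()
im,d,p,W=full('wrist'); x,y,z=W[...,0],W[...,1],W[...,2]
m=(z>75)&(z<100)&(np.hypot(x-559,y+296)<60); P=W[m]; print('fin top',len(P),np.median(P,0).round(1),np.percentile(P[:,2],[5,95]).round(1),cv2.minAreaRect(P[:,:2].astype(np.float32)))
m=(z>44)&(z<60)&(np.hypot(x-559,y+296)<60); P=W[m]; A=np.c_[P[:,:2]-P[:,:2].mean(0),np.ones(len(P))]; c=np.linalg.lstsq(A,P[:,2],rcond=None)[0];print('flange',len(P),P.mean(0).round(1),'tilt',np.degrees(np.hypot(c[0],c[1])))
im,d,p,W=full('scene');cv2.imwrite('pics/s4.png',cv2.resize(im[110:310,160:427],(800,600),interpolation=cv2.INTER_CUBIC))
"
```

```text
t 20.62 tcp [ 560.6 -296.1  187.2] F [-0.9  0.1 -0.8] g 0.499 j [ 0.84  0.71 -0.7   1.58  0.5   1.04  1.35]
y [-0.974  0.227 -0.004] z [ 0.227  0.974 -0.001]
fin top 585 [ 558.2 -296.2   86. ] [84.8 87.2] ((559.2848510742188, -296.4602966308594), (11.596786499023438, 50.652915954589844), 76.90879821777344)
flange 3454 [ 555.8 -295.6   50.1] tilt 0.11605310912489478
```

View pics/s4.png

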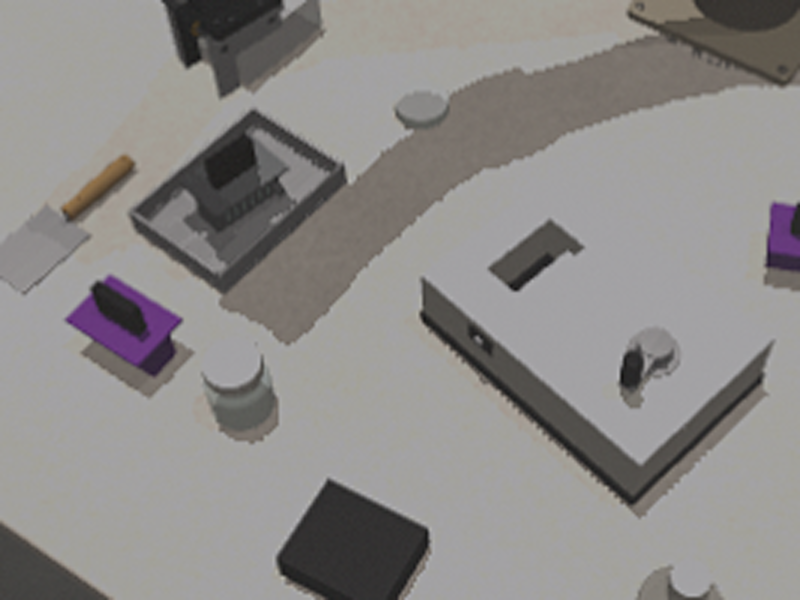

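The carrier stands upright in the middle of the tray at (235,190), the hand is clear, and the other things are where they were. Handing in.

```bash
python3 -c "
from h import *
print(ctrl.hand_in())"
```

```text
the job is handed in; nothing more can be done
None
```

The carrier is out of its well and standing upright in the middle of the tray. I handed the job in at about 20.7 s of the 72 s allowed; no verdict was reported.

- **Crank:** I turned it clockwise in 0.2-turn steps. The drag at the knob held at 8 to 10 N, then fell to about 0.3 N by the end of the fifth step, about one turn from the start. I added about 0.03 turn, where the force stayed near 1 N, so the crank stopped at most 0.26 turn past the drop. The overrun tab looked unmoved in the pictures, but I did not measure it.
- **Lift:** The carrier came up freely, with only its own weight of about 2 N on the wrist.
- **Placing:** I lowered it until it touched the tray floor at about 6 N, let go and backed straight up. Afterwards the fin's middle was within about 1 mm of the tray centre I had measured. The flange was tilted 0.1°, and the fin top, at 86 mm, showed it resting on the floor.
- **Surroundings:** The hand was clear, and the other things in the final scene picture looked undisturbed, though several bystanders lay outside that crop.

None of the checks failed or disagreed.

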